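# Store tool tubes heavy end down

## Robot

A 6-joint arm with a two-finger parallel gripper is mounted at the origin on a cart in front of the work surface, level with it; the furniture and walls round the work are solid. World frame = base frame: x ahead of the robot, y to its left, z up, the work surface at z = 0. Lengths are in m, angles in rad, forces in N, time in s.
With the tool pointing down it reaches from about 0.325 to 0.9 m from the base axis. Payload 6.1 kg.
Tool frame: the origin (TCP) lies at the very end of the fingers, on their centre line; the grasp point (between the pads) lies grip_point_offset behind it (grip_point_offset is the distance from the TCP to the grasp point, in m); z points along the fingers, y is the direction in which the jaws open and shut (so a half turn about z gives the same grasp; the last joint's range is limited). The gripper opens to 85 mm and grips with 20 to 120 N. Pads are 22 mm wide; open, the fingers measure 114 mm over their backs; the gripper's body (76 mm by 85 mm) begins 54 mm behind the grasp point. The pads swing forward as they close: fully open they stand 13 mm farther back than shut.
Start: joints at [-1.451, 0.22, 1.526, -0, 1.395, -0.126], TCP at [0.152, -0.606, 0.231] pointing down, gripper open.
Joint ranges: [-2.98, 2.98], [-0.91, 2.08], [0.09, 2.57], [-1.24, 4.39], [0.2, 2.65], [-2.68, 2.68]. Speed limits (rad/s): [2.57, 2.57, 3.01, 3.14, 3.14, 3.14].

## Interface

Orientations are given as a 3x3 rotation matrix whose columns are the frame's x, y, z axes.
In Python, from cell import * gives the robot as it stands. The module is installed in compiled form; this text tells all that it offers.
- The arm moves only by the tool carry_out, never from a script. Its argument "rows" is a list of rows, each an object with "dp": the shift along the tool's x, y, z in m, a list of three; "roll": the turn about the tool's z in degrees; "grip": the finger opening in m, from 0 to 0.0854. A call has 1 to 8 rows; each row is the pose to reach, as a shift and turn from the pose commanded when the call began, along the tool's axes at that moment; what a row does not reach only later rows make up. A row lasts 1/12 s, in which the tool goes at most 41.7 mm and 7.16 degrees, less where a joint would pass 70% of its speed; a pose out of reach is approached as far as the arm can. A call with a gripper value outside its range is refused whole. The fingers move at their own pace and stop on an object; the grip force is fixed at half the most. Time passes only in rows, so rows that repeat a pose let the fingers close. It gives the time, the measured TCP pose, the force and the opening at its end, in the units of the state.
- observe(): the state, without advancing time (a new reading comes with each control period).
- get_image(name): name is "scene" or "top" or "wrist"; returns a dict with "pixels" (480x640x3 uint8, red, green, blue), "camera_matrix" (3x3 intrinsics, pixels), "k1" (the pictures are not rectified: a ray, as slopes to the right and down, at radius r is drawn at 1 + k1 r^2 times it, then the intrinsics apply), "rvec" (rotation vector, rad) and "tvec" (3), from world to camera coordinates, as OpenCV has them; the wrist camera has in their place "tool_from_camera" (4x4, takes a point from camera to tool coordinates, whose origin is the TCP and whose axes are the flange's). Camera axes: x right, y down, z forward; pixel columns grow to the right and rows downward; lengths in m; the calibration is good to about 2 mm. A picture is of the moment at which its call begins: read the wrist's pose just before it. There is no depth.
- hand_in(): hands the job in, once; it reports no verdict.
The state is a dict: "clock": time; "q": joint angles; "joint_velocities": joint speeds; "effort": joint torques, N m; "eef_pos": TCP position; "tool_rot": TCP orientation; "ft_force": force on the tool from outside, world axes, zero at the start; "moment": the same for the moment, N m; "finger_gap": finger opening in m.
Only numpy, scipy, OpenCV 4.12 (cv2) and the standard library are available. Lean on these libraries where they do the work, as an engineer would, in place of code of your own. Each camera call takes 0.05 s, during which the arm holds its last target.

## Task

The two grey tool tubes with blue clips each have one heavier end that cannot be seen. Lift each tube by its clip at mid-length, well clear of the table, let it hang to see which end drops, and lay it in the sloping wooden rack, one tube to a lane, clip up, with the heavy end at the low end.

Things in the scene. Friction and masses are not known exactly. Their poses are not given: they have to be found in the camera images.
- tube_a_mid (a point): First tool tube: grey, black end caps, 140 x 24 x 24 mm, 0.2 kg. Point: its middle, half-way up. x along its length, z up. Ends look alike; +x may be the heavy or the light end, for each tube separately. A blue clip straddles the middle: two upright cheeks, 34 mm over both (across the tube), 30 mm along it, 6 mm below to 36 mm above the point. Pinch the cheeks from above, fingers beside the tube.
- tube_b_mid (a point): Second tool tube: grey, black end caps, 140 x 24 x 24 mm, 0.2 kg. Point: its middle, half-way up. x along its length, z up. Ends look alike; +x may be the heavy or the light end, for each tube separately. A blue clip straddles the middle: two upright cheeks, 34 mm over both (across the tube), 30 mm along it, 6 mm below to 36 mm above the point. Pinch the cheeks from above, fingers beside the tube.
- clip_a (a joint): First tube's clip, swivelling on the tube's y axis through its middle, -0.26 to 0.26 rad; lightly sprung to 0 (square to the tube, as when lying). When the tube hangs from the upright clip, the heavy end drops to the stop: near +0.26 the tube's +x end hangs low (is heavy), near -0.26 its -x end.
- clip_b (a joint): Second tube's clip, swivelling on the tube's y axis through its middle, -0.26 to 0.26 rad; lightly sprung to 0 (square to the tube, as when lying). When the tube hangs from the upright clip, the heavy end drops to the stop: near +0.26 the tube's +x end hangs low (is heavy), near -0.26 its -x end.
- rack_bed (a point): fixed wooden rack: centre of its sloping face, 45 mm above the table, 150 (x) by 180 mm (y). y points up the slope (0.26 rad), z square to the face. Two lanes along y, centre lines x = -45 and +45 mm, 44 mm wide between lips 10 mm high, absent from y = -40 to 40 mm (room for fingers). Foot board 14 mm high at y = -82 mm. A stored tube's middle is at x = -45 or 45, y near 0, z = 12 mm.

How it is judged:
On the way, in this order (a step that is already met when the one before it is completed fails the run):
1. a tube is lifted by its clip, well clear of the table, and hangs with its heavy end dropped (((height (world z) of tube_a_mid above 0.08 m and (value of joint clip_a above 0.15 rad or value of joint clip_a below -0.15 rad)) or (height (world z) of tube_b_mid above 0.08 m and (value of joint clip_b above 0.15 rad or value of joint clip_b below -0.15 rad)))), for 0.2 s.
2. one tube lies in a lane of the rack, clip up, heavy end at the low end ((((x of tube_a_mid in the frame of rack_bed between 0.03 and 0.06 m or x of tube_a_mid in the frame of rack_bed between -0.06 and -0.03 m) and y of tube_a_mid in the frame of rack_bed between -0.025 and 0.025 m and z of tube_a_mid in the frame of rack_bed between 0.004 and 0.02 m and angle between tube_a_mid's own x axis and vertical between 1.69 and 1.97 rad and angle between the x axis of tube_a_mid and the y axis of rack_bed, either way round below 0.22 rad) or ((x of tube_b_mid in the frame of rack_bed between 0.03 and 0.06 m or x of tube_b_mid in the frame of rack_bed between -0.06 and -0.03 m) and y of tube_b_mid in the frame of rack_bed between -0.025 and 0.025 m and z of tube_b_mid in the frame of rack_bed between 0.004 and 0.02 m and angle between tube_b_mid's own x axis and vertical between 1.17 and 1.45 rad and angle between the x axis of tube_b_mid and the y axis of rack_bed, either way round below 0.22 rad))), for 0.2 s.
3. the other tube is lifted by its clip, well clear of the table, and hangs with its heavy end dropped, the first one staying in its lane (((((x of tube_a_mid in the frame of rack_bed between 0.03 and 0.06 m or x of tube_a_mid in the frame of rack_bed between -0.06 and -0.03 m) and y of tube_a_mid in the frame of rack_bed between -0.025 and 0.025 m and z of tube_a_mid in the frame of rack_bed between 0.004 and 0.02 m and angle between tube_a_mid's own x axis and vertical between 1.69 and 1.97 rad and angle between the x axis of tube_a_mid and the y axis of rack_bed, either way round below 0.22 rad) and (height (world z) of tube_b_mid above 0.08 m and (value of joint clip_b above 0.15 rad or value of joint clip_b below -0.15 rad))) or (((x of tube_b_mid in the frame of rack_bed between 0.03 and 0.06 m or x of tube_b_mid in the frame of rack_bed between -0.06 and -0.03 m) and y of tube_b_mid in the frame of rack_bed between -0.025 and 0.025 m and z of tube_b_mid in the frame of rack_bed between 0.004 and 0.02 m and angle between tube_b_mid's own x axis and vertical between 1.17 and 1.45 rad and angle between the x axis of tube_b_mid and the y axis of rack_bed, either way round below 0.22 rad) and (height (world z) of tube_a_mid above 0.08 m and (value of joint clip_a above 0.15 rad or value of joint clip_a below -0.15 rad))))), for 0.2 s.
At the end, for the whole second after the job is handed in: Both tubes lie at rest on the rack, one per lane: middle within 15 mm of the lane's centre line and 25 mm of the face's middle along it, 4 to 20 mm above the face, within 12 degrees of the lane's direction, heavy end at the low end (7 to 22 degrees down) ((x of tube_a_mid in the frame of rack_bed between 0.03 and 0.06 m or x of tube_a_mid in the frame of rack_bed between -0.06 and -0.03 m) and y of tube_a_mid in the frame of rack_bed between -0.025 and 0.025 m and z of tube_a_mid in the frame of rack_bed between 0.004 and 0.02 m and angle between tube_a_mid's own x axis and vertical between 1.69 and 1.97 rad and angle between the x axis of each of tube_a_mid, tube_b_mid and the y axis of rack_bed, either way round below 0.22 rad and (x of tube_b_mid in the frame of rack_bed between 0.03 and 0.06 m or x of tube_b_mid in the frame of rack_bed between -0.06 and -0.03 m) and y of tube_b_mid in the frame of rack_bed between -0.025 and 0.025 m and z of tube_b_mid in the frame of rack_bed between 0.004 and 0.02 m and angle between tube_b_mid's own x axis and vertical between 1.17 and 1.45 rad and distance between tube_a_mid and tube_b_mid above 0.06 m and linear speed of each of tube_a, tube_b below 0.03 m/s); the robot touches nothing.
It also fails if it takes over 61 s, if anything falls off the work surface, if the arm or the gripper's body presses on something with over 40 N, if the wrist force passes 120 N, or if a joint passes its speed limit or range.

## Working session

There is one attempt and no reset: what is moved stays moved. The work goes in short steps, Python scripts to look and compute and a tool call to move; the robot and the scene stay as the last step left them, time stands still between calls to the robot, and variables do not carry over. Pictures are saved under pics/ and viewed, and the job is handed in when it is done.

Besides the shell and the picture viewer there is one more tool, called after "Request:" by a JSON object that holds its "op" and its "data", one argument or row to a line. carry_out: Moves the arm, as the interface text tells. Its arguments: {"type":"object","properties":{"rows":{"type":"array","items":{"type":"object","properties":{"dp":{"type":"array","items":{"type":"number"}},"roll":{"type":"number"},"grip":{"type":"number"}}}}},"required":["rows"]}

```bash
mkdir -p pics; python3 - <<'E'
from cell import *
import cv2
s=observe();print({k:s[k] for k in s})
for n in ("scene","top","wrist"):
    d=get_image(n); cv2.imwrite(f"pics/{n}0.png",d["pixels"][:,:,::-1])
    print(n,{k:v for k,v in d.items() if k!="pixels"})
E
```

```text
{'clock': 0.0, 'q': array([-1.45112450e+00,  2.21207969e-01,  1.52764193e+00, -1.69674523e-05,
        1.39476193e+00, -1.26076155e-01]), 'joint_velocities': array([-2.27535424e-03,  3.05148180e-04, -1.99759326e-03, -1.48394302e-05,
       -3.10492542e-04, -4.35070957e-04]), 'effort': array([ 1.54706773e-03, -4.96898961e+01, -3.89397240e+01, -7.06594437e-05,
        1.10850652e-02,  3.14039926e-05]), 'eef_pos': array([ 0.15197958, -0.60558141,  0.23019423]), 'tool_rot': array([[ 9.69954929e-01,  2.43284544e-01, -2.57647164e-04],
       [ 2.43284565e-01, -9.69952890e-01,  2.00273416e-03],
       [ 2.37328657e-04, -2.00524345e-03, -9.99997961e-01]]), 'ft_force': array([-0.76060357,  0.21022011, -1.06909371]), 'moment': array([-0.01227089,  0.00991405, -0.04913107]), 'finger_gap': 0.08528014212981304}
scene {'camera_matrix': array([[529.2613169 ,   0.        , 329.44861331],
       [  0.        , 529.2613169 , 240.57313455],
       [  0.        ,   0.        ,   1.        ]]), 'k1': 0.01926716496158793, 'rvec': array([ 0.71235979, -2.26684163,  1.47268324]), 'tvec': array([0.38392498, 0
[... 213 characters left out ...]
174646945089821, 'rvec': array([ 2.16620142, -2.15514317,  0.15371705]), 'tvec': array([-0.04618457,  0.50496507,  1.19996299])}
wrist {'camera_matrix': array([[356.88098991,   0.        , 322.19892937],
       [  0.        , 356.88098991, 240.08400593],
       [  0.        ,   0.        ,   1.        ]]), 'k1': -0.00029932341201935374, 'tool_from_camera': array([[-6.66870664e-05, -9.55825003e-01, -2.93936318e-01,
         7.51528621e-02],
       [ 9.99999772e-01, -2.61286500e-04,  6.22778158e-04,
        -3.57802813e-04],
       [-6.72068526e-04, -2.93936209e-01,  9.55824803e-01,
        -1.42160627e-01],
       [ 0.00000000e+00,  0.00000000e+00,  0.00000000e+00,
         1.00000000e+00]])}
```

View pics/scene0.png

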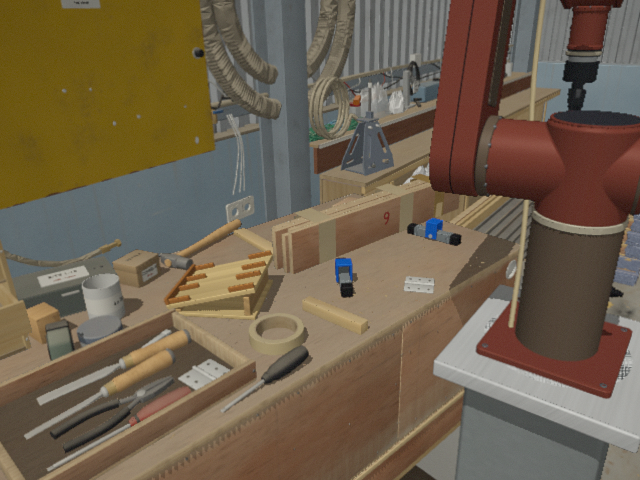

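View pics/top0.png

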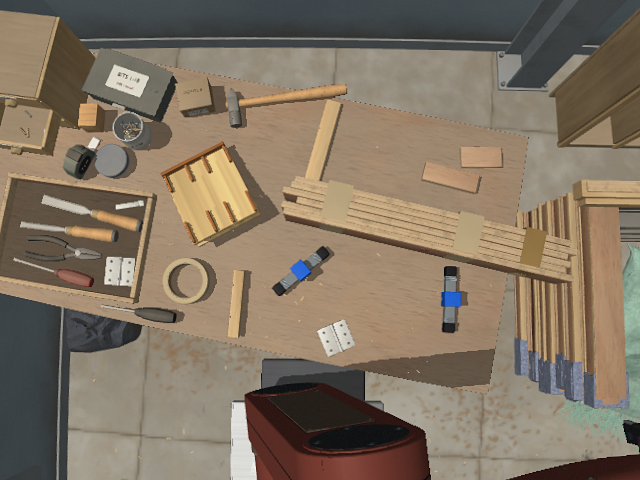

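```bash
python3 -c "
import cell; print([n for n in dir(cell) if n[0]!='_'], getattr(cell,'grip_point_offset',None))"
```

```text
['IKError', 'get_image', 'grip_point_offset', 'hand_in', 'observe'] 0.0187
```

```bash
cat > h.py <<'E'
from cell import *
import numpy as np, cv2
def und(d,uv):
    K=d["camera_matrix"]; D=np.array([d["k1"],0,0,0,0.])
    return cv2.undistortPoints(np.array(uv,float).reshape(-1,1,2),K,D).reshape(-1,2)
def pose(d,s=None):
    if "rvec" in d:
        R=cv2.Rodrigues(d["rvec"])[0]; return R.T,-R.T@d["tvec"]
    T=np.eye(4);T[:3,:3]=s["tool_rot"];T[:3,3]=s["eef_pos"]; M=T@d["tool_from_camera"]
    return M[:3,:3],M[:3,3]
def cast(d,uv,z,s=None):
    R,c=pose(d,s); n=und(d,uv); r=np.c_[n,np.ones(len(n))]@R.T
    return c+r*((np.asarray(z)-c[2])/r[:,2])[:,None]
def proj(d,P,s=None):
    R,c=pose(d,s); p=(np.array(P,float).reshape(-1,3)-c)@R
    return cv2.projectPoints(p,np.zeros(3),np.zeros(3),d["camera_matrix"],np.array([d["k1"],0,0,0,0.]))[0].reshape(-1,2)
def tri(d1,uv1,d2,uv2,s1=None,s2=None):
    out=[]
    for a,b in zip(np.atleast_2d(uv1),np.atleast_2d(uv2)):
        A=[];B=[]
        R1,c1=pose(d1,s1);R2,c2=pose(d2,s2)
        r1=R1@np.r_[und(d1,a)[0],1];r2=R2@np.r_[und(d2,b)[0],1]
        x=np.linalg.lstsq(np.c_[r1,-r2],c2-c1,rcond=None)[0]
        p,q=c1+r1*x[0],c2+r2*x[1]; out.append(np.r_[(p+q)/2,np.linalg.norm(p-q)])
    return np.array(out)
def blue(im):
    h=cv2.cvtColor(im,cv2.COLOR_RGB2HSV)
    m=cv2.inRange(h,(105,150,50),(130,255,255)); 
    return [c for c in cv2.findContours(m,0,2)[0] if cv2.contourArea(c)>40]
E
python3 - <<'E'
from h import *
t=get_image("top");c=get_image("scene")
cv2.imwrite("pics/topzoom.png",cv2.resize(t["pixels"][130:260,145:275,::-1],(780,780),interpolation=2)[:600*1,:] if 0 else cv2.resize(t["pixels"][135:255,145:275,::-1],(650,600),interpolation=2))
cv2.imwrite("pics/scenezoom.png",cv2.resize(c["pixels"][220:330,140:290,::-1],(795,583),interpolation=2))
cv2.imwrite("pics/tubezoom.png",cv2.resize(t["pixels"][230:350,260:480,::-1],(792,432),interpolation=2))
for k in blue(t["pixels"]): 
    r=cv2.minAreaRect(k); print(r, cast(t,[r[0]],0.048))
for k in blue(c["pixels"]): print("scene",cv2.boundingRect(k),cv2.minAreaRect(k))
E
```

```text
((450.5, 299.0), (14.0, 19.0), 90.0) [[ 0.36742943 -0.29181304  0.048     ]]
((300.458984375, 269.9508056640625), (16.644794464111328, 14.340131759643555), 50.19443130493164) [[0.42596804 0.01664657 0.048     ]]
scene (335, 258, 17, 24) ((343.38720703125, 269.3075256347656), (22.6164608001709, 16.16411590576172), 86.18592071533203)
scene (425, 218, 18, 21) ((433.1846618652344, 228.02310180664062), (15.752410888671875, 20.093626022338867), 7.125016689300537)
```

View pics/topzoom.png

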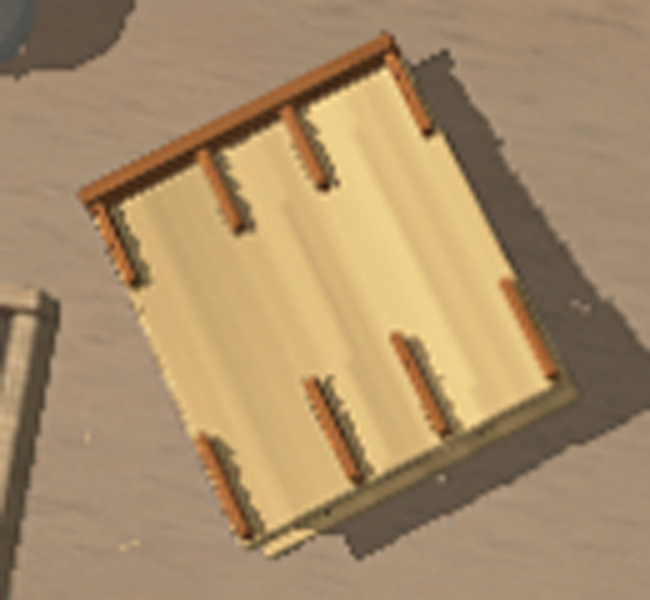

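View pics/scenezoom.png

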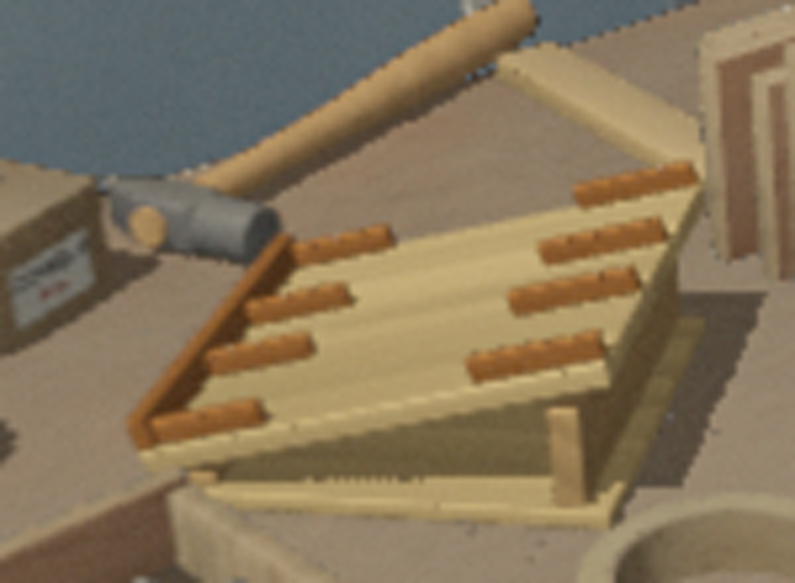

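View pics/tubezoom.png

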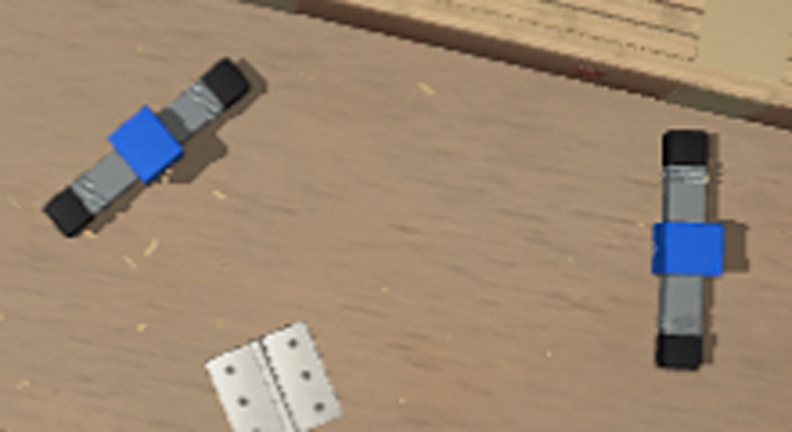

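```bash
cat > m.py <<'E'
from h import *
t=get_image("top");c=get_image("scene")
im=t["pixels"]
h=cv2.cvtColor(im,cv2.COLOR_RGB2HSV)
blk=cv2.inRange(im,(0,0,0),(50,50,50))
for k in blue(im):
    u=np.array(cv2.minAreaRect(k)[0]).astype(int)
    m=np.zeros_like(blk); cv2.circle(m,tuple(int(v) for v in u),42,255,-1); m&=blk
    cs=sorted(cv2.findContours(m,0,2)[0],key=cv2.contourArea)[-2:]
    e=[cv2.minAreaRect(q)[0] for q in cs]; P=cast(t,e,0.022)
    d=P[1]-P[0]; print("caps",np.round(e,1).tolist(),[cv2.contourArea(q) for q in cs],P.round(4).tolist(),"mid",P.mean(0).round(4),"len",np.linalg.norm(d),"yaw",np.degrees(np.arctan2(d[1],d[0])), "clip",cast(t,[cv2.minAreaRect(k)[0]],0.046).round(4))
E
python3 m.py; python3 - <<'E'
from h import *
t=get_image("top")
z=np.array([[132,283],[427,132],[205,437],[507,282]])/5+[145-.4,135-.4]
P=cast(t,z,[.0444,.0444,.065,.065]); print(P.round(4))
print("center(lip top)",P.mean(0)); 
for a,b in((0,1),(2,3),(0,2),(1,3)):
    d=P[b]-P[a];print(a,b,np.linalg.norm(d),np.degrees(np.arctan2(d[1],d[0])))
E
```

```text
caps [[448.2, 327.1], [450.0, 270.5]] [89.5, 99.5] [[0.3094, -0.2917, 0.022], [0.4278, -0.2975, 0.022]] mid [ 0.3686 -0.2946  0.022 ] len 0.11855242565894374 yaw -2.794627251528436 clip [[ 0.3675 -0.2922  0.046 ]]
caps [[278.8, 288.8], [322.3, 253.3]] [81.5, 81.5] [[0.3881, 0.0625, 0.022], [0.4631, -0.0278, 0.022]] mid [0.4256 0.0174 0.022 ] len 0.11738846560712377 yaw -50.32721351554183 clip [[0.4259 0.0166 0.046 ]]
[[0.5898 0.2911 0.0444]
 [0.6552 0.1682 0.0444]
 [0.5215 0.2527 0.065 ]
 [0.5866 0.1299 0.065 ]]
center(lip top) [0.58828601 0.21049464 0.0547    ]
0 1 0.13925942884760925 -61.98415506924774
2 3 0.1390267400851901 -62.04353281485223
0 2 0.08106324929453661 -150.65166832690198
1 3 0.08119767607862824 -150.82386788839844
```

```bash
cat >> h.py <<'E'
def go(x,y,z,yaw):
    s=observe();R=s["tool_rot"]; dp=R.T@(np.array([x,y,z])-s["eef_pos"])
    cy=np.degrees(np.arctan2(R[1,0],R[0,0])); r=-((yaw-cy+180)%360-180)
    print("t %.2f"%s["clock"],"p",s["eef_pos"].round(4),"yaw %.1f"%cy,"q6 %.1f"%np.degrees(s["q"][5]),"gap %.4f"%s["finger_gap"],"F",np.round(s["ft_force"],1),"-> dp",dp.round(4),"roll",round(r,1))
E
python3 -c "
from h import *
go(.368,-.2934,.14,-2.8)"
```

```text
t 0.40 p [ 0.1521 -0.6061  0.2311] yaw 14.1 q6 -7.2 gap 0.0853 F [-0.   1.1  0.1] -> dp [ 0.2855 -0.2508  0.0912] roll 16.9
```

Request:
{"op": "carry_out", "data": {
  "rows": [
    {"dp": [0.2855,-0.2508,0.091],"roll": 16.9,"grip": 0.085},
    {"dp": [0.2855,-0.2508,0.091],"roll": 16.9,"grip": 0.085},
    {"dp": [0.2855,-0.2508,0.091],"roll": 16.9,"grip": 0.085},
    {"dp": [0.2855,-0.2508,0.091],"roll": 16.9,"grip": 0.085},
    {"dp": [0.2855,-0.2508,0.091],"roll": 16.9,"grip": 0.085},
    {"dp": [0.2855,-0.2508,0.091],"roll": 16.9,"grip": 0.085},
    {"dp": [0.2855,-0.2508,0.091],"roll": 16.9,"grip": 0.085},
    {"dp": [0.2855,-0.2508,0.091],"roll": 16.9,"grip": 0.085}
  ]
}}

```text
clock: 1.07
eef_pos: [0.337, -0.3378, 0.1535]
tool_rot: [[0.999, -0.05, 0.001], [-0.05, -0.999, -0.001], [0.001, 0.001, -1.0]]
ft_force: [0.8, -0.3, 0.3]
finger_gap: 0.0854
```

```bash
python3 -c "
from h import *
go(.368,-.2934,.14,-2.8)"
```

```text
t 1.07 p [ 0.337  -0.3378  0.1535] yaw -2.8 q6 38.3 gap 0.0854 F [ 0.8 -0.3  0.3] -> dp [ 0.0287 -0.0459  0.0135] roll -0.0
```

Request:
{"op": "carry_out", "data": {
  "rows": [
    {"dp": [0.02,-0.038,0.01],"roll": 0,"grip": 0.085},
    {"dp": [0.02,-0.038,0.01],"roll": 0,"grip": 0.085},
    {"dp": [0.02,-0.038,0.01],"roll": 0,"grip": 0.085},
    {"dp": [0.02,-0.038,0.01],"roll": 0,"grip": 0.085}
  ]
}}

```text
clock: 1.4
eef_pos: [0.3583, -0.3028, 0.1441]
tool_rot: [[0.999, -0.048, 0.0], [-0.048, -0.999, -0.001], [0.0, 0.001, -1.0]]
ft_force: [-0.7, -1.0, 1.2]
finger_gap: 0.0851
```

```bash
python3 - <<'E'
from h import *
go(.368,-.2934,.14,-2.8)
s=observe();w=get_image("wrist");cv2.imwrite("pics/w1.png",w["pixels"][:,:,::-1])
for k in blue(w["pixels"]): 
    r=cv2.minAreaRect(k); print(r, cast(w,[r[0]],0.048,s))
E
```

```text
t 1.40 p [ 0.3583 -0.3028  0.1441] yaw -2.7 q6 42.9 gap 0.0851 F [-0.7 -1.   1.2] -> dp [ 0.0092 -0.0099  0.0041] roll 0.1
((316.5, 230.0), (42.0, 47.0), 90.0) [[ 0.36764535 -0.29919919  0.048     ]]
```

View pics/w1.png

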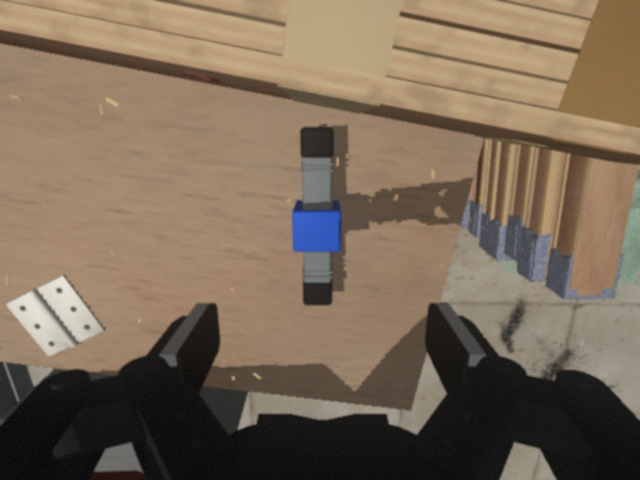

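```bash
python3 - <<'E'
from h import *
go(.368,-.2934,.14,-2.8);print(observe()["joint_velocities"].round(3))
s=observe();w=get_image("wrist")
for k in blue(w["pixels"]): 
    r=cv2.minAreaRect(k); print(r, cast(w,[r[0]],0.048,s))
t=get_image("top");c=get_image("scene")
for k in blue(t["pixels"]):print(cv2.boundingRect(k))
for k in blue(c["pixels"]):print(cv2.boundingRect(k))
P=np.array([[.368,y,.048] for y in(-.292,-.299)])
print(proj(t,P),proj(c,P))
E
```

```text
t 1.45 p [ 0.3581 -0.3036  0.1443] yaw -2.8 q6 42.9 gap 0.0852 F [ 0.2 -0.2 -0.5] -> dp [ 0.0094 -0.0107  0.0043] roll -0.0
[-0.022  0.002 -0.006  0.002  0.002  0.003]
((314.9999694824219, 228.5), (45.99999237060547, 42.99999237060547), -0.0) [[ 0.36851265 -0.2990343   0.048     ]]
(291, 260, 20, 21)
(335, 258, 17, 24)
(425, 218, 18, 21)
[[450.58519989 298.72139953]
 [453.94805977 298.71873315]] [[432.10834957 221.01771228]
 [433.34477306 220.14498795]]
```

```bash
python3 - <<'E'
from h import *
t=get_image("top"); print(pose(t)[1])
P=np.array([[.368,yc+dy,z] for yc in (-.292,-.295,-.299) for dy,z in((17e-3,.006),(.017,.048),(-.017,.048),(-.017,.006))])
print(proj(t,P)[:,0].reshape(3,4).round(1))
print(proj(t,[[.368,-.292,.048],[.368,-.292,0.024]]))
E
```

```text
[ 0.34643613 -0.02803675  1.25547993]
[[438.4 442.4 458.7 454.2]
 [439.8 443.8 460.2 455.6]
 [441.7 445.8 462.1 457.5]]
[[450.58519989 298.72139953]
 [448.1151095  298.92824079]]
```

```bash
python3 -c "
from h import *
go(.368,-.298,.008,-2.8)"
```

```text
t 1.65 p [ 0.3576 -0.3038  0.1441] yaw -2.9 q6 43.0 gap 0.0851 F [ 1.   0.3 -0.9] -> dp [ 0.01   -0.0065  0.1361] roll -0.1
```

Request:
{"op": "carry_out", "data": {
  "rows": [
    {"dp": [0.01,-0.0065,0.03],"roll": 0,"grip": 0.085},
    {"dp": [0.01,-0.0065,0.06],"roll": 0,"grip": 0.085},
    {"dp": [0.01,-0.0065,0.09],"roll": 0,"grip": 0.085},
    {"dp": [0.01,-0.0065,0.12],"roll": 0,"grip": 0.085},
    {"dp": [0.01,-0.0065,0.136],"roll": 0,"grip": 0.085},
    {"dp": [0.01,-0.0065,0.136],"roll": 0,"grip": 0.085},
    {"dp": [0.01,-0.0065,0.136],"roll": 0,"grip": 0.085},
    {"dp": [0.01,-0.0065,0.136],"roll": 0,"grip": 0.085}
  ]
}}

```text
clock: 2.32
eef_pos: [0.3689, -0.2978, 0.009]
tool_rot: [[0.999, -0.05, 0.001], [-0.05, -0.999, -0.002], [0.001, 0.001, -1.0]]
ft_force: [-0.4, -0.4, 1.9]
finger_gap: 0.0848
```

```bash
python3 - <<'E'
from h import *
go(.368,-.298,.008,-2.8)
s=observe();w=get_image("wrist");cv2.imwrite("pics/w2.png",w["pixels"][:,:,::-1])
for k in blue(w["pixels"]): 
    r=cv2.boundingRect(k); print(r)
E
```

```text
t 2.32 p [ 0.3689 -0.2978  0.009 ] yaw -2.9 q6 44.4 gap 0.0848 F [-0.4 -0.4  1.9] -> dp [-0.0009  0.0002  0.001 ] roll -0.1
(278, 282, 98, 121)
```

View pics/w2.png

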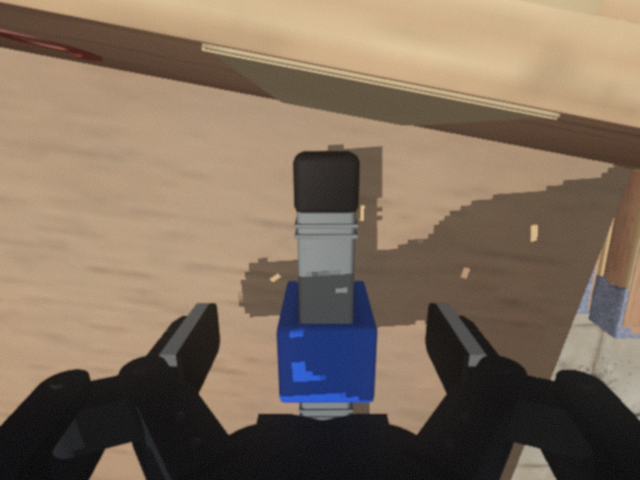

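Request:
{"op": "carry_out", "data": {
  "rows": [
    {"dp": [0,0,0],"roll": 0,"grip": 0.02},
    {"dp": [0,0,0],"roll": 0,"grip": 0.02},
    {"dp": [0,0,0],"roll": 0,"grip": 0.02},
    {"dp": [0,0,0],"roll": 0,"grip": 0.02},
    {"dp": [0,0,0],"roll": 0,"grip": 0.02},
    {"dp": [0,0,0],"roll": 0,"grip": 0.02},
    {"dp": [0,0,0],"roll": 0,"grip": 0.02},
    {"dp": [0,0,0],"roll": 0,"grip": 0.02}
  ]
}}

```text
clock: 3.03
eef_pos: [0.3688, -0.297, 0.0085]
tool_rot: [[0.999, -0.049, 0.001], [-0.049, -0.999, -0.001], [0.001, 0.001, -1.0]]
ft_force: [-1.8, 1.1, 5.5]
finger_gap: 0.0335
```

Gripped at 33.5 mm. Lift.

Request:
{"op": "carry_out", "data": {
  "rows": [
    {"dp": [0,0,-0.02],"roll": 0,"grip": 0.02},
    {"dp": [0,0,-0.045],"roll": 0,"grip": 0.02},
    {"dp": [0,0,-0.07],"roll": 0,"grip": 0.02},
    {"dp": [0,0,-0.1],"roll": 0,"grip": 0.02},
    {"dp": [0,0,-0.13],"roll": 0,"grip": 0.02},
    {"dp": [0,0,-0.15],"roll": 0,"grip": 0.02},
    {"dp": [0,0,-0.15],"roll": 0,"grip": 0.02},
    {"dp": [0,0,-0.15],"roll": 0,"grip": 0.02}
  ]
}}

```text
clock: 3.7
eef_pos: [0.3688, -0.2968, 0.1582]
tool_rot: [[0.999, -0.049, 0.002], [-0.049, -0.999, -0.002], [0.002, 0.001, -1.0]]
ft_force: [0.6, 0.5, -3.6]
finger_gap: 0.0333
```

```bash
python3 - <<'E'
from h import *
go(.368,-.298,.16,-2.8)
w=get_image("wrist");c=get_image("scene")
cv2.imwrite("pics/w3.png",w["pixels"][:,:,::-1]);cv2.imwrite("pics/s3.png",cv2.resize(c["pixels"][130:280,340:540,::-1],(800,600)))
E
```

```text
t 3.70 p [ 0.3688 -0.2968  0.1582] yaw -2.8 q6 44.4 gap 0.0333 F [ 0.6  0.5 -3.6] -> dp [-0.0008  0.0012 -0.0018] roll -0.0
```

View pics/s3.png

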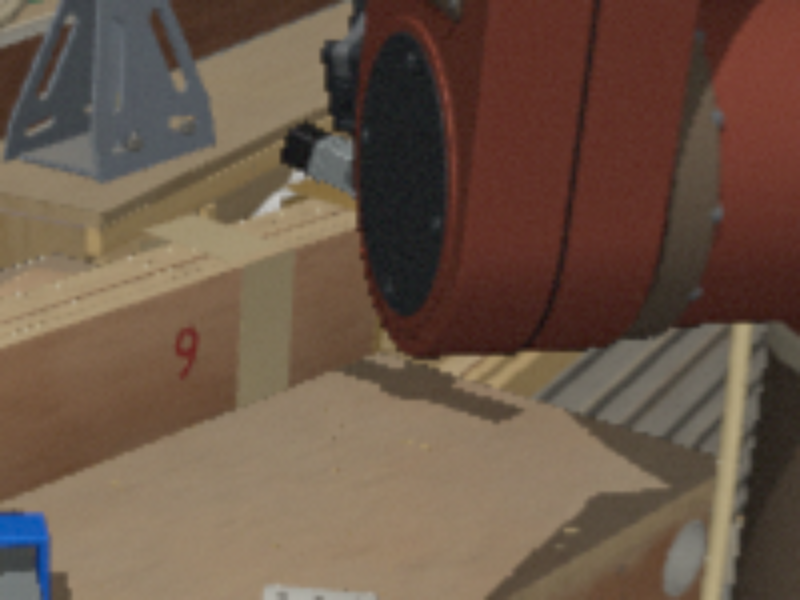

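View pics/w3.png

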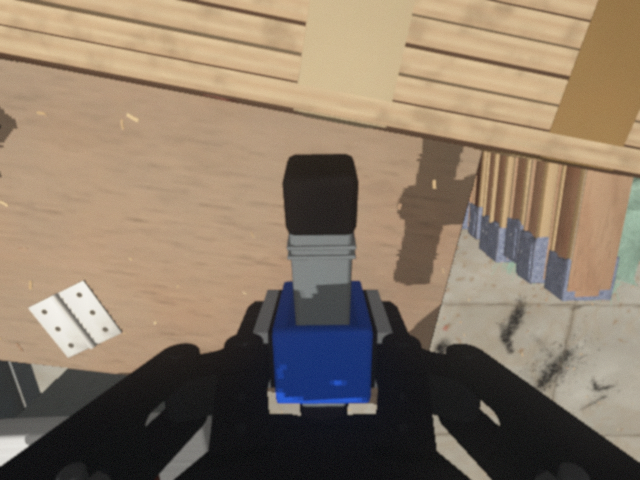

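```bash
python3 -c "
from h import *
go(.40,-.15,.22,50)"
```

```text
t 3.80 p [ 0.3675 -0.2954  0.1558] yaw -2.8 q6 44.4 gap 0.0338 F [ 0.6  0.3 -2.4] -> dp [ 0.0252 -0.147  -0.064 ] roll -52.8
```

Request:
{"op": "carry_out", "data": {
  "rows": [
    {"dp": [0.0,0.0,-0.03],"roll": -6.6,"grip": 0.02},
    {"dp": [0.004,-0.02,-0.06],"roll": -13.2,"grip": 0.02},
    {"dp": [0.008,-0.045,-0.062],"roll": -19.8,"grip": 0.02},
    {"dp": [0.012,-0.07,-0.062],"roll": -26.4,"grip": 0.02},
    {"dp": [0.016,-0.095,-0.062],"roll": -33,"grip": 0.02},
    {"dp": [0.02,-0.12,-0.062],"roll": -39.6,"grip": 0.02},
    {"dp": [0.025,-0.147,-0.062],"roll": -46.2,"grip": 0.02},
    {"dp": [0.025,-0.147,-0.062],"roll": -52.8,"grip": 0.02}
  ]
}}

```text
clock: 4.47
eef_pos: [0.4, -0.1463, 0.217]
tool_rot: [[0.636, 0.771, -0.003], [0.771, -0.636, 0.005], [0.002, -0.006, -1.0]]
ft_force: [-0.2, -0.2, -2.6]
finger_gap: 0.0335
```

```bash
python3 -c "
from h import *
go(.44,-.0,.22,103)"
```

```text
t 4.47 p [ 0.4    -0.1463  0.217 ] yaw 50.5 q6 8.7 gap 0.0335 F [-0.2 -0.2 -2.6] -> dp [ 0.1384 -0.0622 -0.0024] roll -52.5
```

Request:
{"op": "carry_out", "data": {
  "rows": [
    {"dp": [0.018,-0.008,0],"roll": -6.6,"grip": 0.02},
    {"dp": [0.036,-0.016,0],"roll": -13.2,"grip": 0.02},
    {"dp": [0.054,-0.024,0],"roll": -19.8,"grip": 0.02},
    {"dp": [0.072,-0.032,0],"roll": -26.4,"grip": 0.02},
    {"dp": [0.09,-0.04,0],"roll": -33,"grip": 0.02},
    {"dp": [0.108,-0.048,0],"roll": -39.6,"grip": 0.02},
    {"dp": [0.126,-0.056,0],"roll": -46.2,"grip": 0.02},
    {"dp": [0.138,-0.062,0],"roll": -52.8,"grip": 0.02}
  ]
}}

```text
clock: 5.13
eef_pos: [0.4408, -0.0035, 0.2171]
tool_rot: [[-0.227, 0.974, -0.004], [0.974, 0.227, 0.001], [0.002, -0.004, -1.0]]
ft_force: [0.6, 0.1, -2.3]
finger_gap: 0.0331
```

```bash
python3 -c "
from h import *
go(.50,.13,.22,156)"
```

```text
t 5.13 p [ 0.4408 -0.0035  0.2171] yaw 103.1 q6 -23.9 gap 0.0331 F [ 0.6  0.1 -2.3] -> dp [ 0.1166  0.088  -0.003 ] roll -52.9
```

Request:
{"op": "carry_out", "data": {
  "rows": [
    {"dp": [0.015,0.011,0],"roll": -6.6,"grip": 0.02},
    {"dp": [0.03,0.022,0],"roll": -13.2,"grip": 0.02},
    {"dp": [0.045,0.033,0],"roll": -19.8,"grip": 0.02},
    {"dp": [0.06,0.044,0],"roll": -26.4,"grip": 0.02},
    {"dp": [0.075,0.055,0],"roll": -33,"grip": 0.02},
    {"dp": [0.09,0.066,0],"roll": -39.6,"grip": 0.02},
    {"dp": [0.105,0.077,0],"roll": -46.2,"grip": 0.02},
    {"dp": [0.116,0.088,0],"roll": -52.8,"grip": 0.02}
  ]
}}

```text
clock: 5.8
eef_pos: [0.5006, 0.1285, 0.2166]
tool_rot: [[-0.913, 0.408, -0.005], [0.408, 0.913, -0.0], [0.005, -0.002, -1.0]]
ft_force: [0.0, 0.1, -1.8]
finger_gap: 0.0334
```

```bash
python3 -c "
from h import *
go(.567,.25,.22,208.6)"
```

```text
t 5.80 p [0.5006 0.1285 0.2166] yaw 155.9 q6 -60.3 gap 0.0334 F [ 0.   0.1 -1.8] -> dp [-0.011   0.138  -0.0037] roll -52.7
```

Request:
{"op": "carry_out", "data": {
  "rows": [
    {"dp": [-0.002,0.018,0],"roll": -6.6,"grip": 0.02},
    {"dp": [-0.003,0.036,0],"roll": -13.2,"grip": 0.02},
    {"dp": [-0.005,0.054,0],"roll": -19.8,"grip": 0.02},
    {"dp": [-0.006,0.072,0],"roll": -26.4,"grip": 0.02},
    {"dp": [-0.008,0.09,0],"roll": -33,"grip": 0.02},
    {"dp": [-0.01,0.108,0],"roll": -39.6,"grip": 0.02},
    {"dp": [-0.011,0.126,0],"roll": -46.2,"grip": 0.02},
    {"dp": [-0.011,0.138,0],"roll": -52.8,"grip": 0.02}
  ]
}}

```text
clock: 6.47
eef_pos: [0.5682, 0.2493, 0.2161]
tool_rot: [[-0.877, -0.481, -0.005], [-0.481, 0.877, -0.001], [0.005, 0.001, -1.0]]
ft_force: [-0.2, 0.1, -2.0]
finger_gap: 0.0331
```

Request:
{"op": "carry_out", "data": {
  "rows": [
    {"dp": [0,0,0],"roll": 0,"grip": 0.02},
    {"dp": [0,0,0],"roll": 0,"grip": 0.02}
  ]
}}

```text
clock: 6.63
eef_pos: [0.5677, 0.2482, 0.2167]
tool_rot: [[-0.881, -0.474, -0.005], [-0.474, 0.881, -0.002], [0.005, 0.001, -1.0]]
ft_force: [-0.1, -0.9, -2.2]
finger_gap: 0.0333
```

```bash
python3 - <<'E'
from h import *
go(.567,.25,.22,208.6)
s=observe();w=get_image("wrist");cv2.imwrite("pics/w4.png",w["pixels"][:,:,::-1])
C=np.array([.586,.2093,.045]);a=np.radians(-151.4);u=np.array([np.cos(a),np.sin(a),0]);ex=np.array([-u[1]*-1*-1,0,0])
ey=u*np.cos(.26)+np.array([0,0,np.sin(.26)]);ez=np.array([0,0,1])*np.cos(.26)-u*np.sin(.26);ex=np.cross(ey,ez)
for X in(-71,-23,23,71):
  print(X,proj(w,[C+X*1e-3*ex+y*1e-3*ey+.01*ez for y in(-75,-40,40,85)],s).round().tolist())
E
```

```text
t 6.63 p [0.5677 0.2482 0.2167] yaw -151.7 q6 -101.9 gap 0.0333 F [-0.1 -0.9 -2.2] -> dp [-0.0002  0.0019 -0.0033] roll -0.3
-71 [[207.0, 288.0], [201.0, 259.0], [183.0, 178.0], [170.0, 122.0]]
-23 [[256.0, 287.0], [252.0, 258.0], [241.0, 178.0], [234.0, 122.0]]
23 [[302.0, 287.0], [301.0, 258.0], [297.0, 178.0], [295.0, 121.0]]
71 [[351.0, 287.0], [352.0, 258.0], [356.0, 177.0], [359.0, 121.0]]
```

View pics/w4.png

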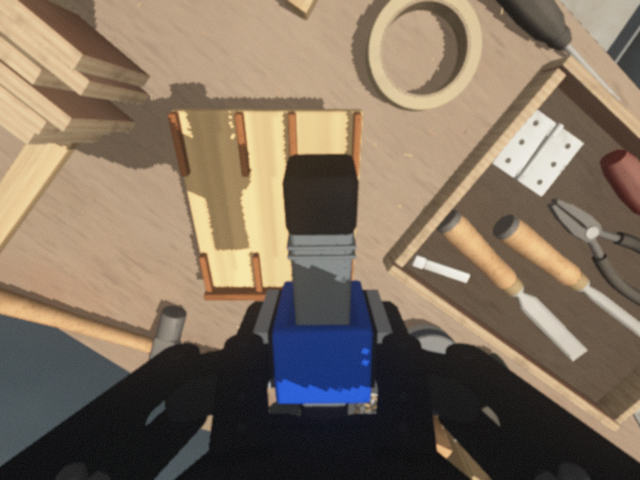

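Request:
{"op": "carry_out", "data": {
  "rows": [
    {"dp": [0.002,0.001,0.02],"roll": -0.3,"grip": 0.02},
    {"dp": [0.002,0.001,0.05],"roll": -0.3,"grip": 0.02},
    {"dp": [0.002,0.001,0.08],"roll": -0.3,"grip": 0.02},
    {"dp": [0.002,0.001,0.11],"roll": -0.3,"grip": 0.02},
    {"dp": [0.002,0.001,0.13],"roll": -0.3,"grip": 0.02},
    {"dp": [0.002,0.001,0.135],"roll": -0.3,"grip": 0.02},
    {"dp": [0.002,0.001,0.135],"roll": -0.3,"grip": 0.02},
    {"dp": [0.002,0.001,0.135],"roll": -0.3,"grip": 0.02}
  ]
}}

```text
clock: 7.35
eef_pos: [0.5672, 0.2479, 0.0854]
tool_rot: [[-0.878, -0.479, 0.001], [-0.479, 0.878, 0.0], [-0.001, -0.0, -1.0]]
ft_force: [0.2, -0.0, -1.5]
finger_gap: 0.0334
```

```bash
python3 - <<'E'
from h import *
go(.565,.249,.054,208.6)
w=get_image("wrist");c=get_image("scene")
cv2.imwrite("pics/w5.png",w["pixels"][:,:,::-1]);cv2.imwrite("pics/s5.png",cv2.resize(c["pixels"][180:330,120:320,::-1],(800,600)))
E
```

```text
t 7.35 p [0.5672 0.2479 0.0854] yaw -151.4 q6 -102.3 gap 0.0334 F [ 0.2 -0.  -1.5] -> dp [0.0014 0.002  0.0314] roll -0.0
```

View pics/w5.png

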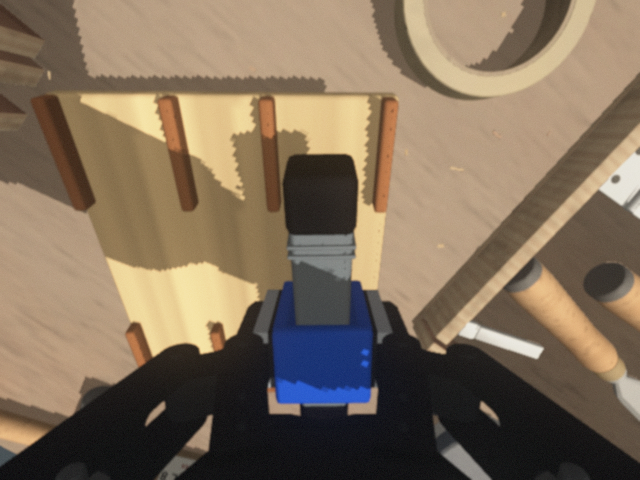

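View pics/s5.png

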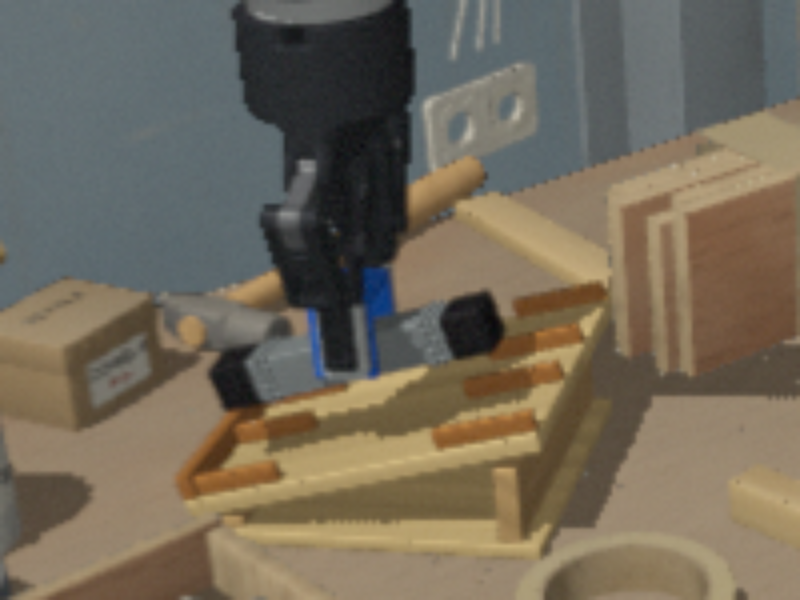

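Request:
{"op": "carry_out", "data": {
  "rows": [
    {"dp": [0.001,0.0025,0.006],"roll": 0,"grip": 0.02},
    {"dp": [0.001,0.0025,0.012],"roll": 0,"grip": 0.02},
    {"dp": [0.001,0.0025,0.018],"roll": 0,"grip": 0.02},
    {"dp": [0.001,0.0025,0.023],"roll": 0,"grip": 0.02},
    {"dp": [0.001,0.0025,0.027],"roll": 0,"grip": 0.02},
    {"dp": [0.001,0.0025,0.03],"roll": 0,"grip": 0.02},
    {"dp": [0.001,0.0025,0.03],"roll": 0,"grip": 0.02},
    {"dp": [0.001,0.0025,0.03],"roll": 0,"grip": 0.02}
  ]
}}

```text
clock: 8.12
eef_pos: [0.5648, 0.25, 0.0545]
tool_rot: [[-0.877, -0.48, -0.0], [-0.48, 0.877, -0.0], [0.0, 0.0, -1.0]]
ft_force: [0.1, -0.6, -1.7]
finger_gap: 0.0333
```

```bash
python3 - <<'E'
from h import *
go(.565,.249,.054,208.6)
w=get_image("wrist");c=get_image("scene")
cv2.imwrite("pics/w6.png",w["pixels"][:,:,::-1]);cv2.imwrite("pics/s6.png",cv2.resize(c["pixels"][180:330,120:320,::-1],(800,600)))
E
```

```text
t 8.12 p [0.5648 0.25   0.0545] yaw -151.3 q6 -102.1 gap 0.0333 F [ 0.1 -0.6 -1.7] -> dp [ 0.0003 -0.001   0.0005] roll 0.1
```

View pics/w6.png

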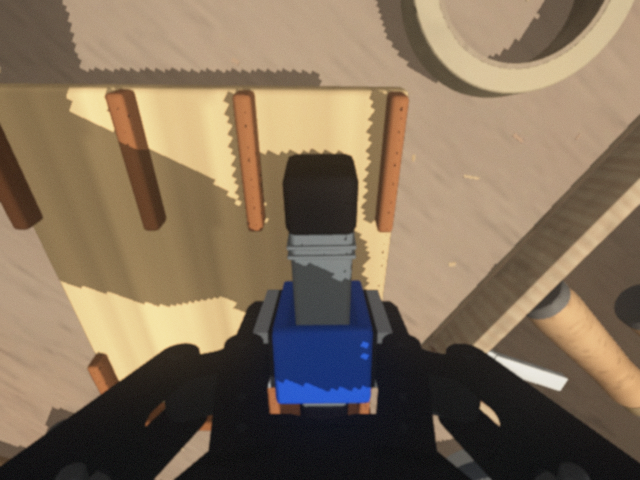

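View pics/s6.png

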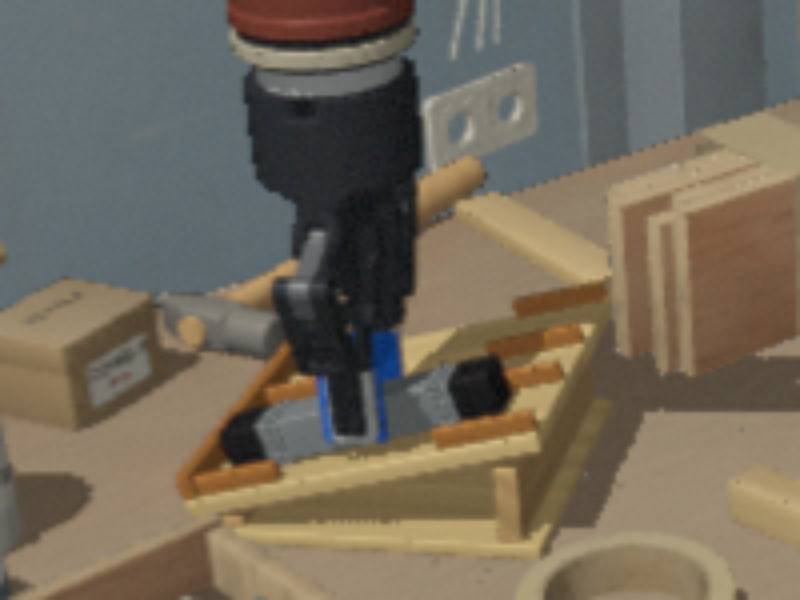

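Request:
{"op": "carry_out", "data": {
  "rows": [
    {"dp": [0,0,0.002],"roll": 0,"grip": 0.02},
    {"dp": [0,0,0.003],"roll": 0,"grip": 0.02},
    {"dp": [0,0,0.003],"roll": 0,"grip": 0.02}
  ]
}}

```text
clock: 8.47
eef_pos: [0.5655, 0.2503, 0.0528]
tool_rot: [[-0.877, -0.48, 0.002], [-0.48, 0.877, 0.0], [-0.002, -0.0, -1.0]]
ft_force: [-0.7, -0.9, 3.5]
finger_gap: 0.0331
```

Request:
{"op": "carry_out", "data": {
  "rows": [
    {"dp": [0,0,0],"roll": 0,"grip": 0.06},
    {"dp": [0,0,0],"roll": 0,"grip": 0.06},
    {"dp": [0,0,0],"roll": 0,"grip": 0.06},
    {"dp": [0,0,0],"roll": 0,"grip": 0.06},
    {"dp": [0,0,0],"roll": 0,"grip": 0.06}
  ]
}}

```text
clock: 8.88
eef_pos: [0.5647, 0.2501, 0.0516]
tool_rot: [[-0.877, -0.48, -0.0], [-0.48, 0.877, 0.0], [0.0, 0.0, -1.0]]
ft_force: [-0.8, 0.7, -0.4]
finger_gap: 0.0601
```

Request:
{"op": "carry_out", "data": {
  "rows": [
    {"dp": [0,0,-0.015],"roll": 0,"grip": 0.06},
    {"dp": [0,0,-0.03],"roll": 0,"grip": 0.06},
    {"dp": [0,0,-0.06],"roll": 0,"grip": 0.06},
    {"dp": [0,0,-0.09],"roll": 0,"grip": 0.06},
    {"dp": [0,0,-0.12],"roll": 0,"grip": 0.07},
    {"dp": [0,0,-0.15],"roll": 0,"grip": 0.085},
    {"dp": [0,0,-0.17],"roll": 0,"grip": 0.085},
    {"dp": [0,0,-0.17],"roll": 0,"grip": 0.085}
  ]
}}

```text
clock: 9.55
eef_pos: [0.5677, 0.251, 0.2282]
tool_rot: [[-0.877, -0.48, 0.01], [-0.48, 0.877, 0.003], [-0.01, -0.002, -1.0]]
ft_force: [0.1, 0.6, 0.8]
finger_gap: 0.0852
```

```bash
python3 - <<'E'
from h import *
s=observe();w=get_image("wrist");c=get_image("scene")
go(.426,.017,.18,129.7)
cv2.imwrite("pics/w7.png",w["pixels"][:,:,::-1]);cv2.imwrite("pics/s7.png",cv2.resize(c["pixels"][180:330,120:320,::-1],(800,600)))
t=get_image("top");cv2.imwrite("pics/t7.png",cv2.resize(t["pixels"][120:320,130:380,::-1],(750,600)))
E
```

```text
t 9.65 p [0.5653 0.2502 0.2227] yaw -151.3 q6 -102.1 gap 0.0850 F [-0.4 -0.5 -1.3] -> dp [ 0.2342 -0.1377  0.0423] roll 79.0
```

View pics/w7.png

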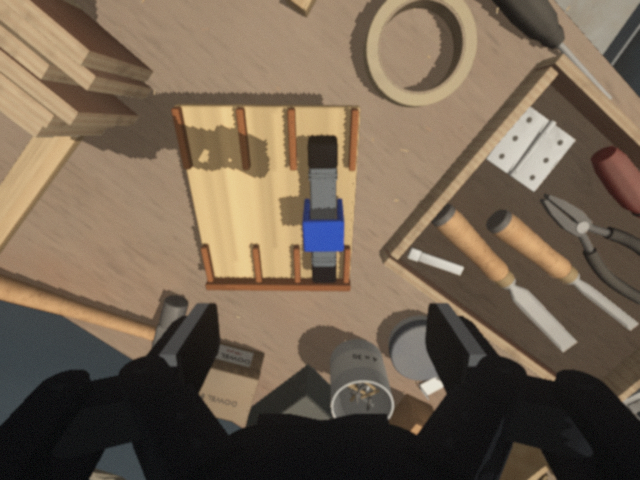

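View pics/s7.png

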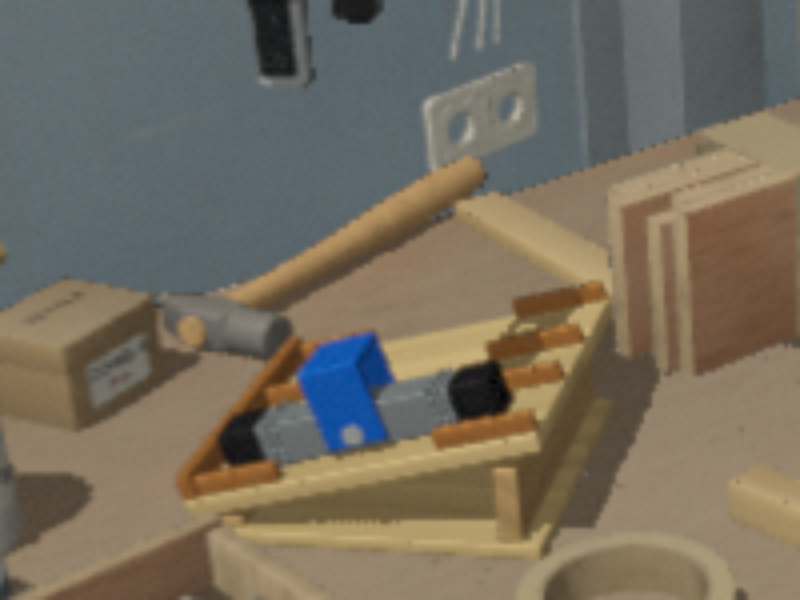

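Request:
{"op": "carry_out", "data": {
  "rows": [
    {"dp": [0.03,-0.017,0],"roll": 6.8,"grip": 0.085},
    {"dp": [0.06,-0.034,0],"roll": 13.6,"grip": 0.085},
    {"dp": [0.09,-0.051,0],"roll": 20.4,"grip": 0.085},
    {"dp": [0.12,-0.068,0.01],"roll": 27.2,"grip": 0.085},
    {"dp": [0.15,-0.086,0.02],"roll": 34,"grip": 0.085},
    {"dp": [0.18,-0.105,0.03],"roll": 40.8,"grip": 0.085},
    {"dp": [0.21,-0.124,0.04],"roll": 47.6,"grip": 0.085},
    {"dp": [0.23,-0.138,0.045],"roll": 54,"grip": 0.085}
  ]
}}

```text
clock: 10.37
eef_pos: [0.4254, 0.0171, 0.1731]
tool_rot: [[-0.901, 0.433, -0.006], [0.433, 0.901, 0.0], [0.006, -0.002, -1.0]]
ft_force: [0.6, -0.4, 0.6]
finger_gap: 0.0848
```

Request:
{"op": "carry_out", "data": {
  "rows": [
    {"dp": [0,0,0],"roll": 6.8,"grip": 0.085},
    {"dp": [0,0,0],"roll": 13.6,"grip": 0.085},
    {"dp": [0,0,0],"roll": 20.4,"grip": 0.085},
    {"dp": [0,0,0],"roll": 25,"grip": 0.085},
    {"dp": [0,0,0],"roll": 25,"grip": 0.085},
    {"dp": [0,0,0],"roll": 25,"grip": 0.085}
  ]
}}

```text
clock: 10.87
eef_pos: [0.4281, 0.0187, 0.1751]
tool_rot: [[-0.64, 0.768, -0.003], [0.768, 0.641, 0.0], [0.002, -0.002, -1.0]]
ft_force: [0.4, -1.1, 0.0]
finger_gap: 0.0849
```

```bash
python3 - <<'E'
from h import *
go(.426,.017,.008,129.7)
s=observe();w=get_image("wrist");cv2.imwrite("pics/w8.png",w["pixels"][:,:,::-1])
for k in blue(w["pixels"]): 
    r=cv2.minAreaRect(k); print(r,cv2.boundingRect(k), cast(w,[r[0]],0.046,s))
E
```

```text
t 10.87 p [0.4281 0.0187 0.1751] yaw 129.8 q6 -47.9 gap 0.0849 F [ 0.4 -1.1  0. ] -> dp [-0.0003 -0.0024  0.1671] roll 0.1
((316.0, 226.5), (43.0, 40.0), 90.0) (296, 205, 41, 44) [[0.42238478 0.01789981 0.046     ]]
```

View pics/w8.png

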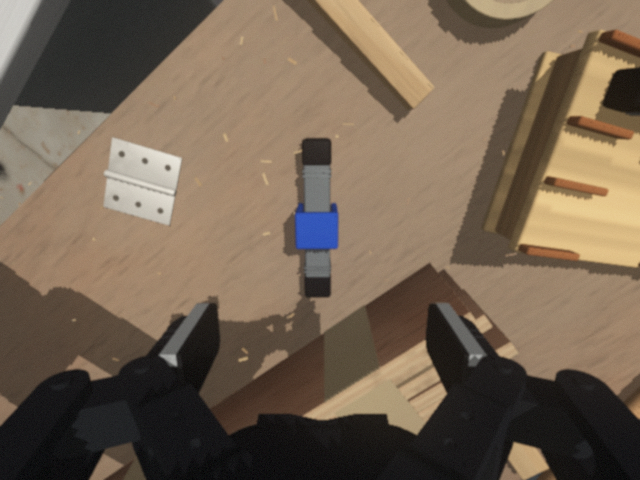

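```bash
python3 - <<'E'
from h import *
go(.4235,.0177,.008,129.7)
s=observe();w=get_image("wrist");s2=s
R=s["tool_rot"];g=np.array([.4235,.0177,0])
for z,pts in((0,[(430,265),(320,337),(210,410)]),(.08,[(483,316),(515,348),(380,370)]),(.1,[(483,316),(380,370)])):
    P=cast(w,pts,z,s); print(z,P.round(3).tolist(),((P-g)@R)[:,:2].round(3).tolist())
t=get_image("top");c=get_image("scene")
cv2.imwrite("pics/t8.png",cv2.resize(t["pixels"][130:330,260:510,::-1],(750,600)))
E
```

```text
t 10.92 p [0.4284 0.0187 0.1754] yaw 129.8 q6 -47.9 gap 0.0853 F [0.2 0.5 0.5] -> dp [ 0.002  -0.0041  0.1675] roll 0.1
0 [[0.537, 0.048, 0.0], [0.507, -0.079, 0.0], [0.473, -0.226, 0.0]] [[-0.05, 0.107], [-0.128, 0.002], [-0.219, -0.118]]
0.08 [[0.557, 0.052, 0.08], [0.596, 0.049, 0.08], [0.53, -0.032, 0.08]] [[-0.059, 0.124], [-0.087, 0.152], [-0.107, 0.05]]
0.1 [[0.542, 0.054, 0.1], [0.518, -0.023, 0.1]] [[-0.048, 0.114], [-0.092, 0.046]]
```

View pics/t8.png

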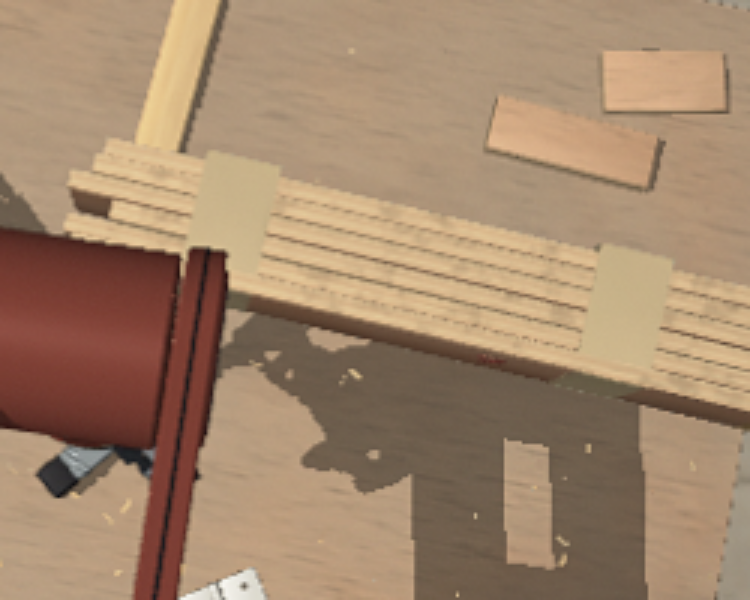

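Request:
{"op": "carry_out", "data": {
  "rows": [
    {"dp": [0.002,-0.004,0.03],"roll": 0,"grip": 0.085},
    {"dp": [0.002,-0.004,0.06],"roll": 0,"grip": 0.085},
    {"dp": [0.002,-0.004,0.09],"roll": 0,"grip": 0.085},
    {"dp": [0.002,-0.004,0.12],"roll": 0,"grip": 0.085},
    {"dp": [0.002,-0.004,0.145],"roll": 0,"grip": 0.085},
    {"dp": [0.002,-0.004,0.165],"roll": 0,"grip": 0.085},
    {"dp": [0.002,-0.004,0.165],"roll": 0,"grip": 0.085},
    {"dp": [0.002,-0.004,0.165],"roll": 0,"grip": 0.085}
  ]
}}

```text
clock: 11.73
eef_pos: [0.4237, 0.0178, 0.0109]
tool_rot: [[-0.639, 0.769, -0.003], [0.769, 0.639, 0.0], [0.002, -0.002, -1.0]]
ft_force: [0.9, -0.4, 0.2]
finger_gap: 0.0846
```

```bash
python3 - <<'E'
from h import *
go(.4235,.0177,.008,129.7)
s=observe();w=get_image("wrist");cv2.imwrite("pics/w9.png",w["pixels"][:,:,::-1])
for k in blue(w["pixels"]): print(cv2.boundingRect(k))
E
```

```text
t 11.73 p [0.4237 0.0178 0.0109] yaw 129.7 q6 -48.0 gap 0.0846 F [ 0.9 -0.4  0.2] -> dp [ 0.0001 -0.0002  0.0029] roll 0.0
(271, 281, 98, 118)
```

View pics/w9.png

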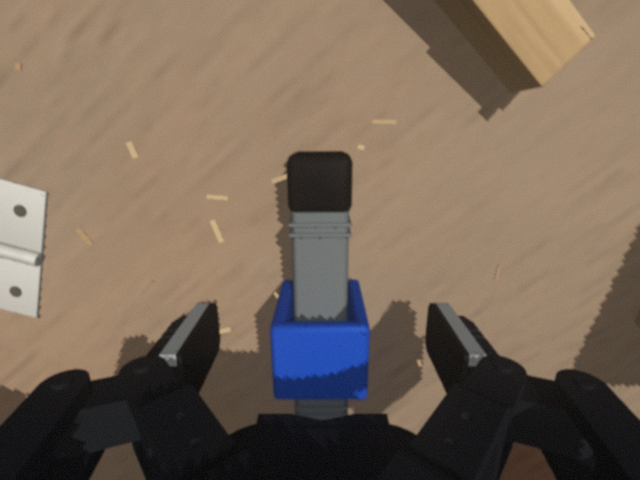

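Clip (columns 271–369) sits between the fingers and square to them; lower 2 mm more and close.

Request:
{"op": "carry_out", "data": {
  "rows": [
    {"dp": [0,0,0.002],"roll": 0,"grip": 0.085},
    {"dp": [0,0,0.002],"roll": 0,"grip": 0.02},
    {"dp": [0,0,0.002],"roll": 0,"grip": 0.02},
    {"dp": [0,0,0.002],"roll": 0,"grip": 0.02},
    {"dp": [0,0,0.002],"roll": 0,"grip": 0.02},
    {"dp": [0,0,0.002],"roll": 0,"grip": 0.02},
    {"dp": [0,0,0.002],"roll": 0,"grip": 0.02},
    {"dp": [0,0,0.002],"roll": 0,"grip": 0.02}
  ]
}}

```text
clock: 12.45
eef_pos: [0.4253, 0.0175, 0.0103]
tool_rot: [[-0.639, 0.769, 0.001], [0.769, 0.639, -0.0], [-0.001, 0.0, -1.0]]
ft_force: [-1.7, -0.0, 5.0]
finger_gap: 0.0336
```

Request:
{"op": "carry_out", "data": {
  "rows": [
    {"dp": [0,0,-0.02],"roll": 0,"grip": 0.02},
    {"dp": [0,0,-0.045],"roll": 0,"grip": 0.02},
    {"dp": [0,0,-0.08],"roll": 0,"grip": 0.02},
    {"dp": [0,0,-0.115],"roll": 0,"grip": 0.02},
    {"dp": [0,0,-0.15],"roll": 0,"grip": 0.02},
    {"dp": [0,0,-0.185],"roll": 0,"grip": 0.02},
    {"dp": [0,0,-0.2],"roll": 0,"grip": 0.02},
    {"dp": [0,0,-0.2],"roll": 0,"grip": 0.02}
  ]
}}

```text
clock: 13.12
eef_pos: [0.4274, 0.0172, 0.214]
tool_rot: [[-0.639, 0.77, 0.008], [0.77, 0.639, -0.001], [-0.006, 0.006, -1.0]]
ft_force: [0.7, 0.2, -2.6]
finger_gap: 0.0335
```

Request:
{"op": "carry_out", "data": {
  "rows": [
    {"dp": [0,0,0],"roll": 0,"grip": 0.02}
  ]
}}

```text
clock: 13.2
eef_pos: [0.425, 0.0175, 0.2096]
tool_rot: [[-0.639, 0.77, 0.001], [0.77, 0.639, -0.0], [-0.001, 0.001, -1.0]]
ft_force: [-0.1, 0.1, -4.0]
finger_gap: 0.0336
```

```bash
python3 - <<'E'
from h import *
go(.46,.09,.21,208.7)
w=get_image("wrist");c=get_image("scene")
cv2.imwrite("pics/w10.png",w["pixels"][:,:,::-1]);cv2.imwrite("pics/s10.png",cv2.resize(c["pixels"][130:330,200:460,::-1],(780,600)))
E
```

```text
t 13.20 p [0.425  0.0175 0.2096] yaw 129.7 q6 -48.0 gap 0.0336 F [-0.1  0.1 -4. ] -> dp [ 0.0334  0.0732 -0.0004] roll -79.0
```

View pics/w10.png

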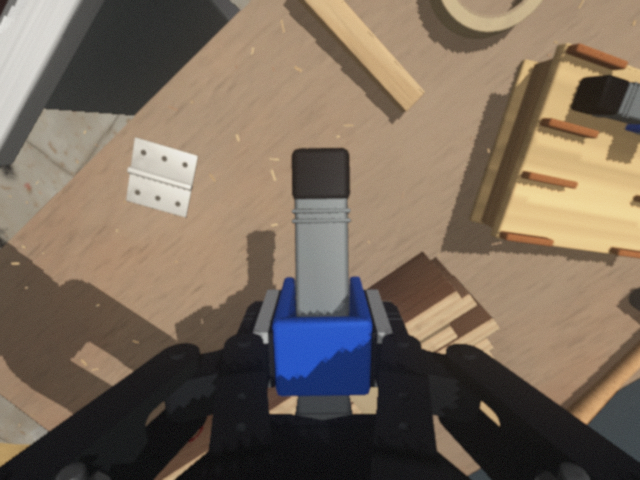

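View pics/s10.png

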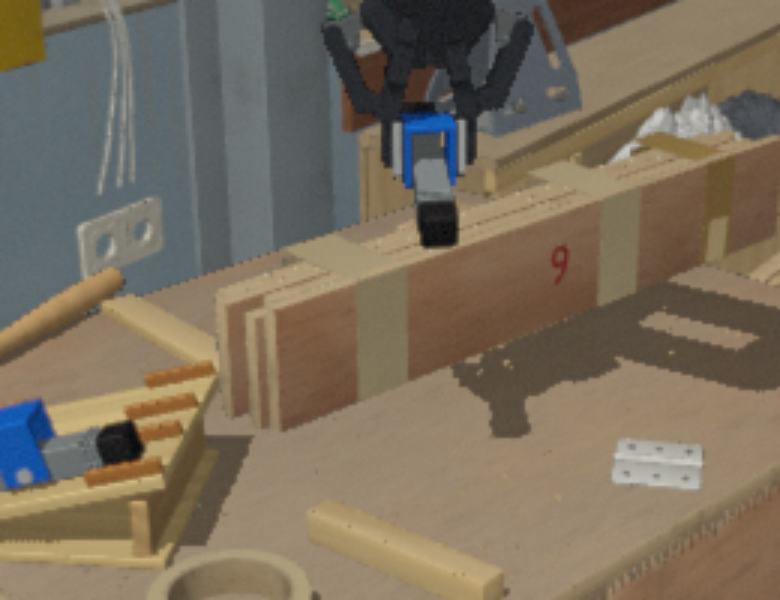

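Request:
{"op": "carry_out", "data": {
  "rows": [
    {"dp": [0,0.012,-0.01],"roll": 6.8,"grip": 0.02},
    {"dp": [0,0.026,-0.01],"roll": 13.6,"grip": 0.02},
    {"dp": [0,0.04,-0.01],"roll": 20.4,"grip": 0.02},
    {"dp": [0,0.055,-0.01],"roll": 27.2,"grip": 0.02},
    {"dp": [0,0.07,-0.01],"roll": 34,"grip": 0.02},
    {"dp": [0,0.085,-0.01],"roll": 40.8,"grip": 0.02},
    {"dp": [0,0.1,-0.01],"roll": 47.6,"grip": 0.02},
    {"dp": [0,0.115,-0.01],"roll": 54.4,"grip": 0.02}
  ]
}}

```text
clock: 13.97
eef_pos: [0.5122, 0.0914, 0.2164]
tool_rot: [[0.26, 0.966, -0.006], [0.966, -0.26, -0.0], [-0.002, -0.005, -1.0]]
ft_force: [0.4, -1.2, -3.0]
finger_gap: 0.0336
```

```bash
python3 -c "
from h import *
go(.608,.171,.22,28.7)"
```

```text
t 13.97 p [0.5122 0.0914 0.2164] yaw 74.9 q6 16.5 gap 0.0336 F [ 0.4 -1.2 -3. ] -> dp [ 0.1017  0.0718 -0.0042] roll 46.2
```

Request:
{"op": "carry_out", "data": {
  "rows": [
    {"dp": [0.014,0.01,0],"roll": 6.6,"grip": 0.02},
    {"dp": [0.029,0.02,0],"roll": 13.2,"grip": 0.02},
    {"dp": [0.044,0.03,0],"roll": 19.8,"grip": 0.02},
    {"dp": [0.058,0.041,0],"roll": 26.4,"grip": 0.02},
    {"dp": [0.073,0.051,0],"roll": 33,"grip": 0.02},
    {"dp": [0.087,0.062,0],"roll": 39.6,"grip": 0.02},
    {"dp": [0.1,0.071,0],"roll": 46,"grip": 0.02},
    {"dp": [0.1,0.071,0],"roll": 46,"grip": 0.02}
  ]
}}

```text
clock: 14.63
eef_pos: [0.6073, 0.171, 0.2158]
tool_rot: [[0.874, 0.485, -0.005], [0.485, -0.874, 0.0], [-0.004, -0.002, -1.0]]
ft_force: [-0.4, 0.0, -2.6]
finger_gap: 0.0333
```

Request:
{"op": "carry_out", "data": {
  "rows": [
    {"dp": [0,0,0],"roll": 0,"grip": 0.02},
    {"dp": [0,0,0],"roll": 0,"grip": 0.02}
  ]
}}

```text
clock: 14.8
eef_pos: [0.6059, 0.1693, 0.2171]
tool_rot: [[0.871, 0.491, -0.005], [0.491, -0.871, -0.001], [-0.004, -0.001, -1.0]]
ft_force: [0.3, -0.1, -3.0]
finger_gap: 0.0335
```

```bash
python3 - <<'E'
from h import *
go(.608,.171,.085,28.7)
w=get_image("wrist");cv2.imwrite("pics/w11.png",w["pixels"][:,:,::-1])
E
```

```text
t 14.80 p [0.6059 0.1693 0.2171] yaw 29.4 q6 69.0 gap 0.0335 F [ 0.3 -0.1 -3. ] -> dp [ 0.0032 -0.0003  0.1321] roll 0.7
```

View pics/w11.png

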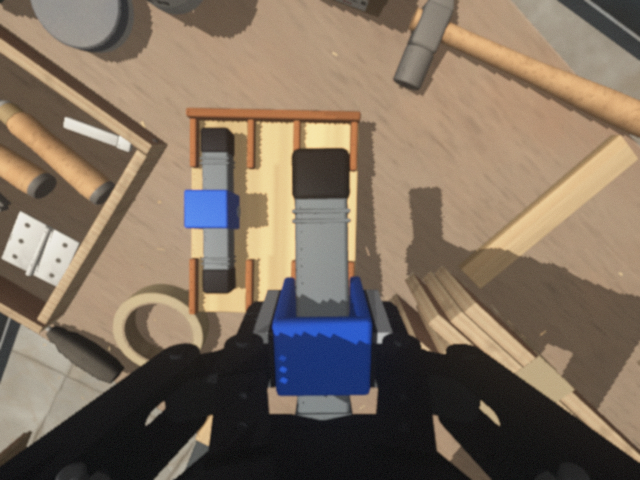

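Request:
{"op": "carry_out", "data": {
  "rows": [
    {"dp": [0.003,0,0.02],"roll": 0.6,"grip": 0.02},
    {"dp": [0.003,0,0.05],"roll": 0.6,"grip": 0.02},
    {"dp": [0.003,0,0.08],"roll": 0.6,"grip": 0.02},
    {"dp": [0.003,0,0.11],"roll": 0.6,"grip": 0.02},
    {"dp": [0.003,0,0.13],"roll": 0.6,"grip": 0.02},
    {"dp": [0.003,0,0.13],"roll": 0.6,"grip": 0.02},
    {"dp": [0.003,0,0.13],"roll": 0.6,"grip": 0.02},
    {"dp": [0.003,0,0.13],"roll": 0.6,"grip": 0.02}
  ]
}}

```text
clock: 15.52
eef_pos: [0.611, 0.171, 0.0914]
tool_rot: [[0.877, 0.48, 0.002], [0.48, -0.877, 0.0], [0.002, 0.001, -1.0]]
ft_force: [-0.3, -0.3, -1.9]
finger_gap: 0.0335
```

```bash
python3 - <<'E'
from h import *
go(.608,.171,.055,28.7)
w=get_image("wrist");cv2.imwrite("pics/w12.png",w["pixels"][:,:,::-1])
c=get_image("scene");cv2.imwrite("pics/s12.png",cv2.resize(c["pixels"][180:330,120:320,::-1],(800,600)))
E
```

```text
t 15.52 p [0.611  0.171  0.0914] yaw 28.7 q6 69.8 gap 0.0335 F [-0.3 -0.3 -1.9] -> dp [-0.0027 -0.0015  0.0364] roll -0.0
```

View pics/w12.png

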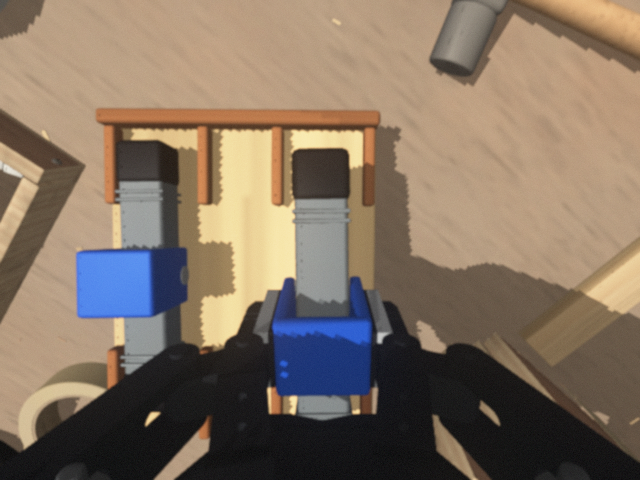

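View pics/s12.png

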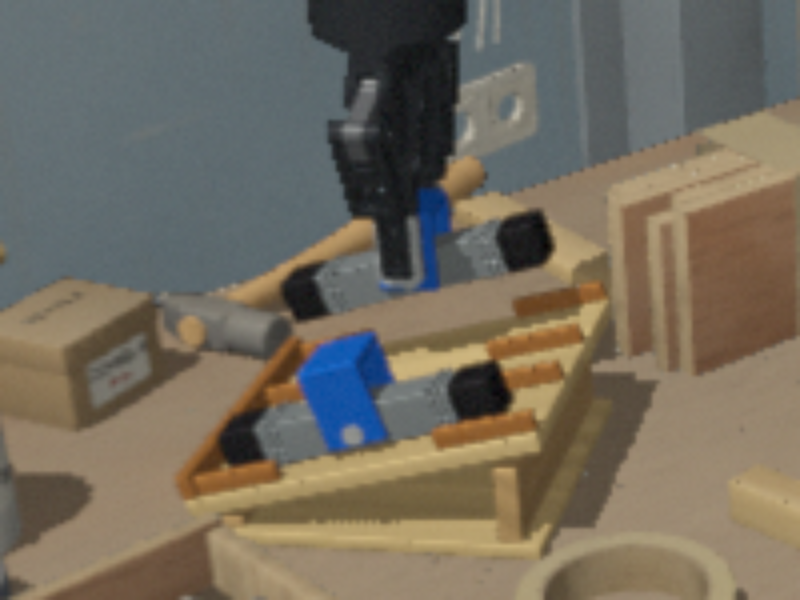

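Request:
{"op": "carry_out", "data": {
  "rows": [
    {"dp": [-0.002,0,0.006],"roll": 0,"grip": 0.02},
    {"dp": [-0.002,0,0.012],"roll": 0,"grip": 0.02},
    {"dp": [-0.002,0,0.018],"roll": 0,"grip": 0.02},
    {"dp": [-0.002,0,0.024],"roll": 0,"grip": 0.02},
    {"dp": [-0.002,0,0.03],"roll": 0,"grip": 0.02},
    {"dp": [-0.002,0,0.033],"roll": 0,"grip": 0.02},
    {"dp": [-0.002,0,0.033],"roll": 0,"grip": 0.02},
    {"dp": [-0.002,0,0.033],"roll": 0,"grip": 0.02}
  ]
}}

```text
clock: 16.28
eef_pos: [0.6084, 0.1703, 0.0566]
tool_rot: [[0.877, 0.48, 0.0], [0.48, -0.877, 0.0], [0.0, -0.0, -1.0]]
ft_force: [0.3, -0.1, -1.9]
finger_gap: 0.0332
```

```bash
python3 - <<'E'
from h import *
go(.608,.171,.055,28.7)
w=get_image("wrist");cv2.imwrite("pics/w13.png",w["pixels"][:,:,::-1])
E
```

```text
t 16.28 p [0.6084 0.1703 0.0566] yaw 28.7 q6 69.8 gap 0.0332 F [ 0.3 -0.1 -1.9] -> dp [-0.     -0.0008  0.0016] roll -0.0
```

View pics/w13.png

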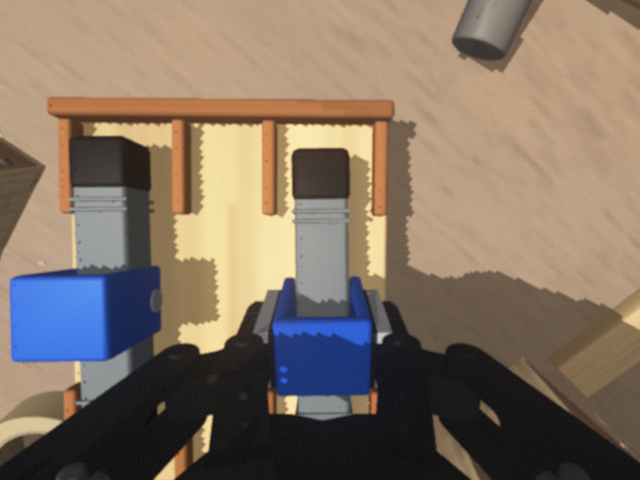

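Request:
{"op": "carry_out", "data": {
  "rows": [
    {"dp": [0.002,0.001,0.002],"roll": 0,"grip": 0.02},
    {"dp": [0.002,0.001,0.003],"roll": 0,"grip": 0.02},
    {"dp": [0.002,0.001,0.003],"roll": 0,"grip": 0.02}
  ]
}}

```text
clock: 16.58
eef_pos: [0.6115, 0.1705, 0.0549]
tool_rot: [[0.877, 0.48, 0.002], [0.48, -0.877, 0.0], [0.002, 0.0, -1.0]]
ft_force: [-0.6, 0.8, 5.3]
finger_gap: 0.0332
```

Contact (about 7 N change). Release and rise.

Request:
{"op": "carry_out", "data": {
  "rows": [
    {"dp": [0,0,0],"roll": 0,"grip": 0.06},
    {"dp": [0,0,0],"roll": 0,"grip": 0.06},
    {"dp": [0,0,0],"roll": 0,"grip": 0.06},
    {"dp": [0,0,0],"roll": 0,"grip": 0.06},
    {"dp": [0,0,0],"roll": 0,"grip": 0.06}
  ]
}}

```text
clock: 17.0
eef_pos: [0.6105, 0.1702, 0.0535]
tool_rot: [[0.877, 0.48, -0.0], [0.48, -0.877, -0.0], [-0.0, -0.0, -1.0]]
ft_force: [0.2, -0.1, 0.4]
finger_gap: 0.0598
```

Request:
{"op": "carry_out", "data": {
  "rows": [
    {"dp": [0,0,-0.015],"roll": 0,"grip": 0.06},
    {"dp": [0,0,-0.03],"roll": 0,"grip": 0.06},
    {"dp": [0,0,-0.06],"roll": 0,"grip": 0.06},
    {"dp": [0,0,-0.09],"roll": 0,"grip": 0.06},
    {"dp": [0,0,-0.12],"roll": 0,"grip": 0.06},
    {"dp": [0,0,-0.15],"roll": 0,"grip": 0.06},
    {"dp": [0,0,-0.16],"roll": 0,"grip": 0.06},
    {"dp": [0,0,-0.16],"roll": 0,"grip": 0.06}
  ]
}}

```text
clock: 17.67
eef_pos: [0.6128, 0.1706, 0.218]
tool_rot: [[0.877, 0.48, 0.007], [0.48, -0.877, 0.001], [0.007, 0.003, -1.0]]
ft_force: [0.8, 0.4, -0.6]
finger_gap: 0.0604
```

Request:
{"op": "carry_out", "data": {
  "rows": [
    {"dp": [0,0,0],"roll": 0,"grip": 0.06},
    {"dp": [0,0,0],"roll": 0,"grip": 0.06}
  ]
}}

```text
clock: 17.83
eef_pos: [0.6093, 0.1701, 0.2111]
tool_rot: [[0.877, 0.48, -0.004], [0.48, -0.877, -0.001], [-0.003, -0.001, -1.0]]
ft_force: [-1.1, 0.1, -0.8]
finger_gap: 0.0598
```

```bash
python3 - <<'E'
from h import *
s=observe();w=get_image("wrist");cv2.imwrite("pics/w14.png",w["pixels"][:,:,::-1])
go(.608,.171,.055,28.7)
c=get_image("scene");cv2.imwrite("pics/s14.png",cv2.resize(c["pixels"][180:330,120:320,::-1],(800,600)))
C=np.array([.586,.2093,.045]);a=np.radians(-151.4);u=np.array([np.cos(a),np.sin(a),0])
ey=u*np.cos(.26)+np.array([0,0,np.sin(.26)]);ez=np.array([0,0,1])*np.cos(.26)-u*np.sin(.26);ex=np.cross(ey,ez)
im=w["pixels"];blk=cv2.inRange(im,(0,0,0),(48,48,48)); blk[300:]=0
R,c0=pose(w,s)
for q in cv2.findContours(blk,0,2)[0]:
    if 200<cv2.contourArea(q)<3000:
        x,y,W,H=cv2.boundingRect(q); 
        n=np.r_[und(w,[(x+W/2,y+H/2)])[0],1]; r=R@n; P=c0+r*(((C+.024*ez-c0)@ez)/(r@ez)); print((x,y,W,H),"rack xyz of cap top",np.array([(P-C)@e for e in(ex,ey,ez)]).round(4))
E
```

```text
t 17.88 p [0.6091 0.17   0.2108] yaw 28.7 q6 69.8 gap 0.0599 F [-0.2  0.   0.1] -> dp [ 0.0002 -0.0011  0.1558] roll -0.0
(597, 0, 43, 32) rack xyz of cap top [-0.2829 -0.1636  0.024 ]
(103, 0, 19, 48) rack xyz of cap top [ 0.1233 -0.1567  0.024 ]
```

View pics/w14.png

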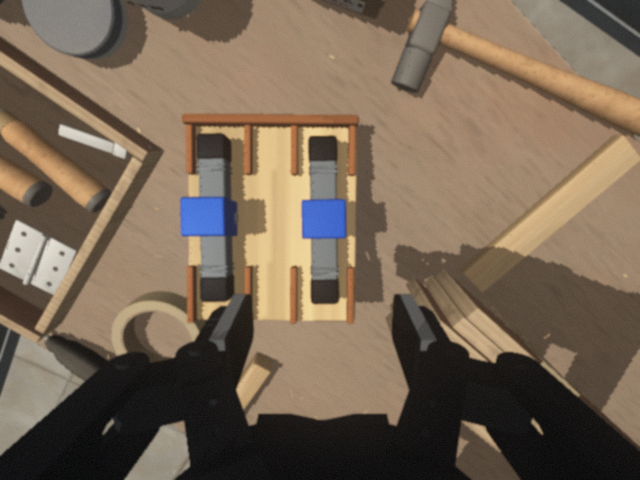

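View pics/s14.png

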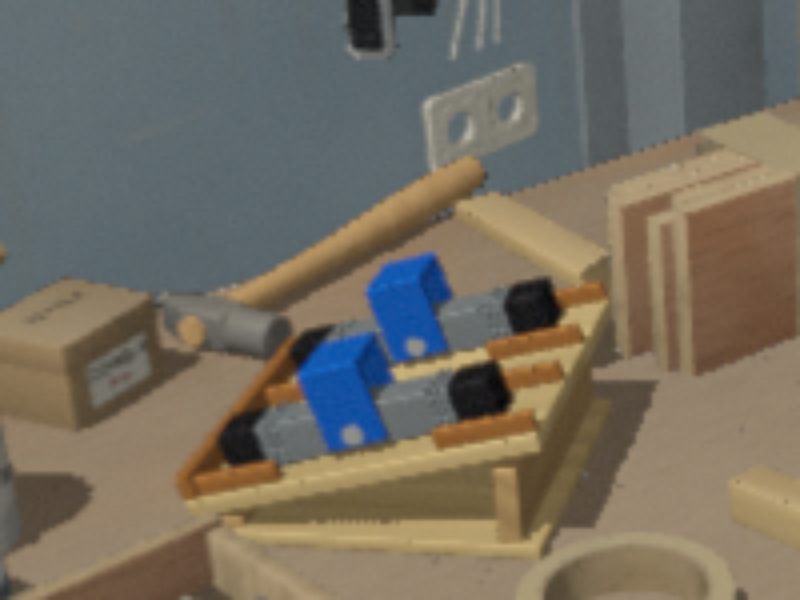

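```bash
python3 - <<'E'
from h import *
s=observe();w=get_image("wrist")
C=np.array([.586,.2093,.045]);a=np.radians(-151.4);u=np.array([np.cos(a),np.sin(a),0])
ey=u*np.cos(.26)+np.array([0,0,np.sin(.26)]);ez=np.array([0,0,1])*np.cos(.26)-u*np.sin(.26);ex=np.cross(ey,ez)
R,c0=pose(w,s)
for uv in((214,134),(215,300),(323,137),(325,303)):
    r=R@np.r_[und(w,[uv])[0],1]; P=c0+r*(((C+.022*ez-c0)@ez)/(r@ez)); print(uv,((P-C)@np.c_[ex,ey]).round(4))
hand_in()
E
```

```text
(214, 134) [ 0.0433 -0.0698]
(215, 300) [0.0441 0.0671]
(323, 137) [-0.0458 -0.0674]
(325, 303) [-0.0477  0.0695]
the job is handed in; nothing more can be done
```

I lifted both tubes by their clips, saw which end dropped on each, and laid each in its own lane of the rack with the heavy end at the low, foot-board end. I handed the job in at about 18 s on the robot's clock, out of the 61 s allowed.

- **Heavy ends:** The right-hand tube's heavy end was the one nearer the robot. The left-hand tube's was the end pointing away from the boards. I judged this from the end caps changing size in the wrist camera, and the scene pictures agreed.
- **Last checks:** In the wrist picture taken just before handing in, the tube middles came out at about (+44, -1) mm and (-47, +1) mm in the rack frame. The tolerance is 15 mm across the lane and 25 mm along it. Both tubes were within about 1° of the lane direction, clip up and clear of the gripper. I did not measure their tilt or height, but both lie flat on the face in the pictures.
- **Forces:** The readings I took never passed about 6 N.
- **Disagreements:**
  - The top and wrist cameras differed by about 4–7 mm on the clip positions. I used a compromise weighted toward the wrist camera, and both grasps closed at 33–34 mm, matching the 34 mm clip.
  - One automatic search for the end caps found only background, so I read the final cap positions by eye from the picture.

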